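# Find the thread and close the cream jar

## Task

Put the brass lid on the blue cream jar and close it: rest it level on the thread, turn it backwards (anticlockwise seen from above) until you feel the thread drop in, then screw it clockwise fully home, and let go. Work gently, never force the lid against the thread, and leave the bowl, soap dish and compact where they are.

Things in the scene. Friction and masses are not known exactly. Their poses are not given: they have to be found in the camera images.
- lid: brass jar lid, 58 mm across, 28 mm tall, upright wall, 42 to 84 g, loose, open side down on the dresser. Origin: centre of its open underside, z up. Inside, 1.5 to 5.5 mm above the underside, four lugs 90 degrees apart reach in to 21 mm radius. Its yaw says nothing of the thread.
- lid_top (a point): centre of the lid's flat top face, 28 mm above the lid's origin. The lid is inside 24 mm deep and rests on the neck's flat rim when home. More than 60 N between lid and jar counts as forcing it; 3 to 10 N downward while turning is enough for all of the work.
- jar: blue ceramic cream jar, fixed. Cork foot 78 mm wide, 6 mm high; body 66 mm across up to 52 mm; shoulder 56 mm across up to 56 mm; above it a white threaded neck, 41 mm across (50 mm over the thread ribs), up to 86 mm, its last 5.5 mm tapering to 34 mm to lead the lid in. Origin: centre of the foot, z up. The thread's angle is unknown, differs each time and is not given by the jar's yaw.
- jar_rim (a point): centre of the neck's closed top, 86 mm above the dresser. Right-handed thread, four starts, one every 90 degrees; each rib rises anticlockwise (from above) by 11 degrees slope for 66 degrees and ends at an open gap. A lid set on at a chance angle rests on the ribs 7.5 to 12.5 mm above home (now and then straight in the gaps). A stop rib at each low end blocks clockwise turning up there.
- jar_seat (a point): on the jar's axis, 62 mm above the dresser: the lid's origin when home; z up. From the ribs, at most 85 degrees anticlockwise under light pressure, the lid climbs, then falls 7 mm into the gaps, 4.5 mm above home; a stop rib blocks it within 8 degrees more. Then clockwise it comes down over 50 to 58 degrees to home, and a hard stop is felt 16 degrees on (0.2 N m is tight enough).
- bowl: red clay bowl with bobby pins, 110 mm across, 42 mm tall, loose; origin: centre of its underside. Leave alone
- soap_dish: white porcelain soap dish, 80 by 115 mm, 24 mm tall, loose; origin: centre of its underside. Leave alone
- compact: silver round compact mirror, shut, 70 mm across, 12 mm tall, loose; origin: centre of its underside. Leave alone
Things that resemble listed ones, but are neither listed nor needed, are in the scene too. Several things have the shape of the lid; the one meant has the colours described above.

How it is judged:
On the way, in this order (a step that is already met when the one before it is completed fails the run):
1. the lid is set level over the neck of the jar, down to within 16 mm of its home height (horizontal distance between lid and jar_seat below 0.004 m and z of lid in the frame of jar_seat below 0.016 m and angle between lid's own z axis and vertical below 0.12 rad).
2. the lid has dropped into the thread: less than 6 mm above home (horizontal distance between lid and jar_seat below 0.003 m and z of lid in the frame of jar_seat below 0.006 m and angle between lid's own z axis and vertical below 0.12 rad), for 0.1 s.
At the end, for the whole second after the job is handed in: the lid is screwed fully home on the jar: level within 3 degrees, centred within 3 mm, within 1.5 mm of its home height, at rest and released, with the bystanders where they were (horizontal distance between lid and jar_seat below 0.003 m and z of lid in the frame of jar_seat between -0.002 and 0.0015 m and angle between lid's own z axis and vertical below 0.05 rad and linear speed of lid below 0.01 m/s); the robot touches nothing.
It fails at once if the lid is forced against the jar (more than 60 N) (contact force between lid and jar above 60 N).
It fails at once if the bowl is moved by more than 10 mm (distance of bowl from where it was at the start of the episode above 0.01 m).
It fails at once if the soap dish is moved by more than 10 mm (distance of soap_dish from where it was at the start of the episode above 0.01 m).
It fails at once if the compact is moved by more than 10 mm (distance of compact from where it was at the start of the episode above 0.01 m).
It also fails if it takes over 72 s, if anything falls off the work surface, if the arm or the gripper's body presses on something with over 40 N, if the wrist force passes 120 N, or if a joint passes its speed limit or range.

## Robot

A 6-joint arm with a two-finger parallel gripper is mounted at the origin on the work surface. World frame = base frame: x ahead of the robot, y to its left, z up, the work surface at z = 0. Lengths are in m, angles in rad, forces in N, time in s.
With the tool pointing down it reaches from about 0.35 to 0.925 m from the base axis. Payload 6.4 kg.
Tool frame: the origin (TCP) lies midway between the tips of the shut fingers; the grasp point (between the pads) lies 19 mm behind it (robot.hold_point_z is the distance from the TCP to the grasp point, in m); z points along the fingers, y is the line along which they close (so a half turn about z gives the same grasp; the last joint's range is limited). The gripper opens to 94 mm and grips with 3 to 60 N. Pads are 16 mm wide; open, the fingers measure 119 mm over their backs; the gripper's body (75 mm by 177 mm) begins 78 mm behind the grasp point.
Start: joints at [-1.437, 0.245, 1.558, -0, 1.339, -0.174], TCP at [0.197, -0.619, 0.205] pointing down, gripper open.
Joint ranges: [-3.13, 3.13], [-1.02, 2.26], [0.13, 2.54], [-0.95, 4.09], [0.21, 2.88], [-2.74, 2.74]. Speed limits (rad/s): [2.57, 2.57, 3.14, 3.14, 3.14, 3.14].

## Interface

Orientations are given as a unit quaternion [w, x, y, z].
In Python, from rig import robot, eyes, workorder gives the robot as it stands.
- The arm moves only by the tool apply_moves, never from a script. Its argument "series" is a list of rows, each an object of numbers: "x", "y", "z": the shift along the tool's x, y, z in units of 0.4 m (1.0 is 0.4 m); "wx", "wy", "wz": the turn, a rotation vector about the tool's x, y, z in units of 2 rad (1.0 is 2 rad). In form: [{"x": .., "y": .., "z": .., "wx": .., "wy": .., "wz": ..}, ...]. A call has 1 to 12 rows; each row is the pose to reach, as a shift and turn from the pose commanded when the call began, along the tool's axes at that moment; what a row does not reach only later rows make up. A row lasts 1/12 s, in which the tool goes at most 41.7 mm and 7.16 degrees, less where a joint would pass 70% of its speed; a pose out of reach is approached as far as the arm can. A call with a number of a shift or a turn outside -1 to 1 is refused whole. A call with a gripper value outside its range is refused whole. "grip" is the opening, from 0 (shut) to 1 (fully open), set as the call begins (left out, the last holds). The fingers move at their own pace and stop on an object; "force" is the grip in N (left out, the last holds). Time passes only in rows, so rows that repeat a pose let the fingers close. It gives the time, the measured TCP pose, the force, the opening and the grip force at its end, in the units of the state.
- robot.get_state(): the state, without advancing time (a new reading comes with each control period).
- eyes.get_image(name): name is "scene" or "top" or "wrist"; returns a dict with "frame" (420x560x3 uint8, red, green, blue), "range_z" (420x560 float32, m along the optical axis (not along the pixel's ray), 0 where there is no reading), "fx", "fy", "cx", "cy" (pixels), "cam_to_world" (4x4, takes a point from camera to world coordinates); the wrist camera has in their place "T_tool_cam" (4x4, takes a point from camera to tool coordinates, whose origin is the TCP and whose axes are the flange's). Camera axes: x right, y down, z forward; pixel columns grow to the right and rows downward; lengths in m; the calibration is good to about 2 mm. A picture is of the moment at which its call begins: read the wrist's pose just before it.
- workorder.finish_job(): hands the job in; it is judged then, once.
The state is a dict: "time": time; "q": joint angles; "dq": joint speeds; "effort": joint torques, N m; "tcp_pos": TCP position; "tcp_rot": TCP orientation; "contact_force": force on the tool from outside, world axes, zero at the start; "torque": the same for the moment, N m; "grip_width": opening from 0.0 (shut) to 1.0 (fully open); "gripper_force": force on a finger pad.
Only numpy, scipy, OpenCV 4.12 (cv2) and the standard library are available. Lean on these libraries where they do the work, as an engineer would, in place of code of your own. Each camera call takes 0.05 s, during which the arm holds its last target. There are 200 camera calls.

## Working session

There is one attempt and no reset: what is moved stays moved. The work goes in short steps, Python scripts to look and compute and a tool call to move; the robot and the scene stay as the last step left them, time stands still between calls to the robot, and variables do not carry over. Pictures are saved under pics/ and viewed, at most 10 in all, crops included, and the job is handed in when it is done.

Besides the shell and the picture viewer there is one more tool, called after "Call:" by a JSON object that holds its "name" and its "arguments", one argument or row to a line. apply_moves: Moves the arm, as the interface text tells. Its arguments: {"type":"object","properties":{"series":{"type":"array"},"grip":{"type":"number"},"force":{"type":"number"}},"required":["series"]}

```bash
mkdir -p pics; cat > h.py <<'E'
import numpy as np, cv2
from rig import robot, eyes, workorder
def cloud(im):
    z=im["range_z"]; v,u=np.indices(z.shape)
    p=np.stack([(u-im["cx"])/im["fx"]*z,(v-im["cy"])/im["fy"]*z,z,np.ones_like(z)],-1)
    return p
def world(im):
    w=(cloud(im)@np.array(im["cam_to_world"]).T)[...,:3]; w[im["range_z"]<=0]=np.nan; return w
E
python3 - <<'E'
from h import *
print(robot.get_state())
a=eyes.get_image("top");b=eyes.get_image("scene")
np.savez("top.npz",**a)
cv2.imwrite("pics/a.png",a["frame"][...,::-1]);cv2.imwrite("pics/b.png",b["frame"][...,::-1])
w=world(a)
m=((w[...,2]>0.01)&(w[...,2]<.2)).astype(np.uint8)
n,l,s,c=cv2.connectedComponentsWithStats(m)
for i in range(1,n):
    if s[i,4]>60:
        k=l==i; print(s[i],w[k].mean(0).round(3),w[k].max(0).round(3),w[k].min(0).round(3),a["frame"][k].mean(0).round())
E
```

```text
{'time': 0.0, 'q': array([-1.43711548e+00,  2.45808283e-01,  1.55895119e+00, -2.35138151e-05,
        1.33870917e+00, -1.74065444e-01]), 'dq': array([-7.18278632e-05, -1.06618928e-03,  1.07283964e-04, -4.32904209e-04,
        6.28312935e-04, -2.07108140e-03]), 'effort': array([ 9.96694507e-04, -4.15834129e+01, -3.14604127e+01,  6.84733735e-02,
        3.31895007e-02, -1.48607132e-04]), 'tcp_pos': array([ 0.19683483, -0.61887151,  0.20438284]), 'tcp_rot': array([-9.38032794e-04,  9.88184017e-01,  1.53269270e-01,  7.50213714e-06]), 'contact_force': array([-0.56022274, -0.10670832, -0.60528564]), 'torque': array([-0.04931218, -0.04903958,  0.01186193]), 'gripper_force': 0.0, 'grip_width': 0.9991331266650577}
[ 116   91   80   41 1114] [0.864 0.318 0.021] [0.914 0.396 0.029] [0.815 0.199 0.01 ] [59. 43. 31.]
[   0  100   53   83 1899] [0.729 0.568 0.075] [0.819 0.65  0.2  ] [0.662 0.515 0.01 ] [189. 185. 157.]
[466 131  94  42 656] [ 0.763 -0.54   0.091] [ 0.803 -0.449  0.14 ] [ 0.729 -0.645  0.01 ] [177. 157. 133.]
[ 245  132   46   45 1334] [0.761 0.021 0.026] [0.809 0.074 0.049] [ 0.7
[... 279 characters left out ...]
 0.304 0.013] [0.576 0.339 0.02 ] [0.51  0.269 0.01 ] [175. 179. 180.]
[211 235  32  30 713] [0.525 0.103 0.066] [0.56  0.14  0.091] [0.496 0.073 0.01 ] [145. 152. 144.]
[326 246  25  26 518] [ 0.515 -0.149  0.027] [ 0.544 -0.121  0.034] [ 0.486 -0.177  0.012] [159. 126.  53.]
[413 247  55  39 528] [ 0.506 -0.384  0.022] [ 0.549 -0.323  0.032] [ 0.46  -0.444  0.01 ] [200. 198. 171.]
[280 249  26  26 516] [ 0.506 -0.045  0.028] [ 0.534 -0.016  0.036] [ 0.477 -0.074  0.011] [64. 47. 34.]
[373 260  26  26 538] [ 0.486 -0.257  0.027] [ 0.514 -0.229  0.036] [ 0.457 -0.286  0.01 ] [63. 49. 37.]
[528 389  32  31 870] [ 0.213 -0.583  0.061] [ 0.242 -0.568  0.086] [ 0.176 -0.634  0.01 ] [76. 49. 26.]
```

View pics/a.png

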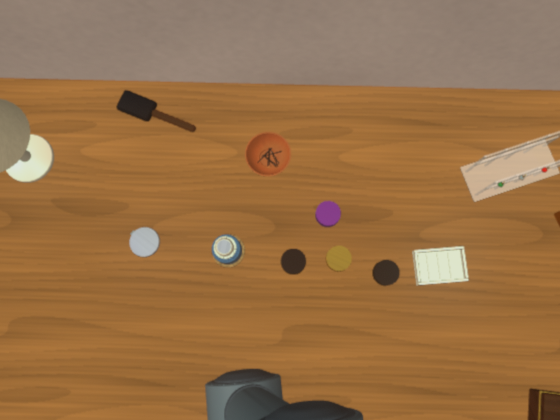

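View pics/b.png

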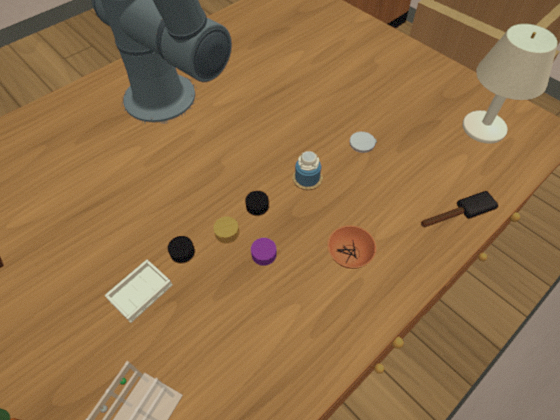

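The brass lid is at (339,258) px, world about (0.515,-0.149). The jar is at about (226,248) px, and black and purple lookalike lids stand around the brass one.

```bash
python3 - <<'E'
from h import *
a=dict(np.load("top.npz")); w=world(a)
def c(x,y,r,z0,z1):
    k=(np.hypot(w[...,0]-x,w[...,1]-y)<r)&(w[...,2]>z0)&(w[...,2]<z1); p=w[k]
    print(k.sum(),cv2.minEnclosingCircle(p[:,:2].astype(np.float32)),p.mean(0))
    return p.mean(0)
c(.515,-.149,.045,.024,.04); J=c(.525,.103,.05,.08,.1)
s=robot.get_state()
from scipy.spatial.transform import Rotation as R
q=s["tcp_rot"];r=R.from_quat(q,scalar_first=True)
T=np.array([.515,-.149,.13]); print(r.inv().apply(T-s["tcp_pos"])/.4)
E
```

```text
484 ((0.5157119631767273, -0.14964230358600616), 0.02924906276166439) [ 0.51552083 -0.14944516  0.02790404]
253 ((0.5281766653060913, 0.10697519779205322), 0.020285818725824356) [0.52796059 0.10683331 0.08529235]
[ 1.11382248 -0.8783119   0.18798783]
```

Call:
{"name": "apply_moves", "arguments": {
  "series": [
    {"x": 0.08,"y": -0.063,"z": 0.013,"wz": -0.06},
    {"x": 0.16,"y": -0.126,"z": 0.026,"wz": -0.12},
    {"x": 0.24,"y": -0.19,"z": 0.04,"wz": -0.18},
    {"x": 0.32,"y": -0.25,"z": 0.05,"wz": -0.24},
    {"x": 0.4,"y": -0.315,"z": 0.065,"wz": -0.3},
    {"x": 0.48,"y": -0.38,"z": 0.08,"wz": -0.36},
    {"x": 0.56,"y": -0.44,"z": 0.09,"wz": -0.42},
    {"x": 0.64,"y": -0.5,"z": 0.1,"wz": -0.48},
    {"x": 0.72,"y": -0.57,"z": 0.12,"wz": -0.54},
    {"x": 0.8,"y": -0.63,"z": 0.13,"wz": -0.6},
    {"x": 0.88,"y": -0.7,"z": 0.15,"wz": -0.632},
    {"x": 0.96,"y": -0.76,"z": 0.17,"wz": -0.632}
  ],
  "grip": 1
}}

```text
validation failed for argument at $.se...
```

```bash
cat >> h.py <<'E'
from scipy.spatial.transform import Rotation as R
def to(T):
    s=robot.get_state(); r=R.from_quat(s["tcp_rot"],scalar_first=True)
    print("t",s["time"],"pos",s["tcp_pos"].round(4),"F",s["contact_force"].round(2),"q",s["q"].round(2)); print("rot",r.as_matrix().round(4).tolist(),"delta",(r.inv().apply(np.array(T)-s["tcp_pos"])/.4).round(4))
    return s,r
E
python3 -c "
from h import *
to([.5156,-.1495,.13])"
```

```text
t 0.1 pos [ 0.1969 -0.6189  0.2045] F [ 0.24 -0.16 -0.33] q [-1.44  0.25  1.56 -0.    1.34 -0.17]
rot [[0.953, 0.3029, -0.0002], [0.3029, -0.953, 0.0017], [0.0003, -0.0017, -1.0]] delta [ 1.1149 -0.8767  0.188 ]
```

Call:
{"name": "apply_moves", "arguments": {
  "series": [
    {"x": 0.08,"y": -0.063,"z": 0.013,"wx": 0,"wy": 0,"wz": -0.06},
    {"x": 0.16,"y": -0.126,"z": 0.026,"wx": 0,"wy": 0,"wz": -0.12},
    {"x": 0.24,"y": -0.19,"z": 0.04,"wx": 0,"wy": 0,"wz": -0.18},
    {"x": 0.32,"y": -0.25,"z": 0.05,"wx": 0,"wy": 0,"wz": -0.24},
    {"x": 0.4,"y": -0.315,"z": 0.065,"wx": 0,"wy": 0,"wz": -0.3},
    {"x": 0.48,"y": -0.38,"z": 0.08,"wx": 0,"wy": 0,"wz": -0.36},
    {"x": 0.56,"y": -0.44,"z": 0.09,"wx": 0,"wy": 0,"wz": -0.42},
    {"x": 0.64,"y": -0.5,"z": 0.1,"wx": 0,"wy": 0,"wz": -0.48},
    {"x": 0.72,"y": -0.57,"z": 0.12,"wx": 0,"wy": 0,"wz": -0.54},
    {"x": 0.8,"y": -0.63,"z": 0.13,"wx": 0,"wy": 0,"wz": -0.6},
    {"x": 0.88,"y": -0.7,"z": 0.15,"wx": 0,"wy": 0,"wz": -0.632},
    {"x": 0.96,"y": -0.76,"z": 0.17,"wx": 0,"wy": 0,"wz": -0.632}
  ],
  "grip": 1
}}

```text
time: 1.1
tcp_pos: [0.4708, -0.212, 0.1373]
tcp_rot: [0.0, 0.706, 0.708, -0.0]
contact_force: [0.6, -0.1, 0.4]
grip_width: 1.002
gripper_force: 0.0
```

```bash
python3 -c "
from h import *
to([.5156,-.1495,.13])"
```

```text
t 1.1 pos [ 0.4708 -0.212   0.1373] F [ 0.58 -0.1   0.43] q [-0.64  0.    1.95 -0.    1.18 -0.65]
rot [[-0.0032, 1.0, 0.0001], [1.0, 0.0032, -0.0001], [-0.0001, 0.0001, -1.0]] delta [0.1559 0.1124 0.0184]
```

Call:
{"name": "apply_moves", "arguments": {
  "series": [
    {"x": 0.08,"y": 0.06,"z": 0.01,"wx": 0,"wy": 0,"wz": 0},
    {"x": 0.156,"y": 0.112,"z": 0.018,"wx": 0,"wy": 0,"wz": 0},
    {"x": 0.156,"y": 0.112,"z": 0.018,"wx": 0,"wy": 0,"wz": 0},
    {"x": 0.156,"y": 0.112,"z": 0.018,"wx": 0,"wy": 0,"wz": 0}
  ]
}}

```text
time: 1.43
tcp_pos: [0.5152, -0.1499, 0.1297]
tcp_rot: [-0.001, 0.705, 0.709, -0.0]
contact_force: [-0.1, -0.2, 0.3]
grip_width: 0.996
gripper_force: 0.0
```

```bash
cat >> h.py <<'E'
def wrist(name=None):
    s=robot.get_state(); a=eyes.get_image("wrist")
    p=cloud(a)@np.array(a["T_tool_cam"]).T
    r=R.from_quat(s["tcp_rot"],scalar_first=True)
    w=p[...,:3]@r.as_matrix().T+s["tcp_pos"]; w[a["range_z"]<=0]=np.nan
    if name: cv2.imwrite(name,a["frame"][...,::-1])
    return w,a["frame"]
def circ(w,x,y,r,z0,z1):
    k=(np.hypot(w[...,0]-x,w[...,1]-y)<r)&(w[...,2]>z0)&(w[...,2]<z1); p=w[k]
    print(k.sum(),cv2.minEnclosingCircle(p[:,:2].astype(np.float32)),p.mean(0))
E
python3 - <<'E'
from h import *
w,f=wrist("pics/c.png")
circ(w,.5156,-.1495,.04,.022,.034)
to([.5156,-.1495,.006])
E
```

```text
4224 ((0.5168201327323914, -0.15178713202476501), 0.029291266575455666) [ 0.51679043 -0.15070489  0.0286137 ]
t 1.4833 pos [ 0.5149 -0.1511  0.13  ] F [-0.1   0.11  0.03] q [-0.5   0.06  1.91 -0.    1.17 -0.5 ]
rot [[-0.0026, 1.0, -0.0009], [1.0, 0.0026, 0.0001], [0.0001, -0.0009, -1.0]] delta [0.0041 0.0021 0.31  ]
```

View pics/c.png

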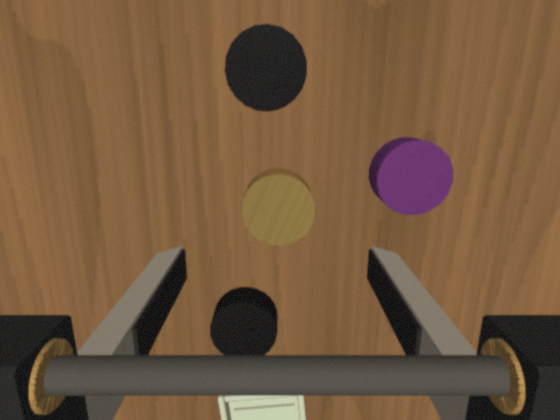

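The brass lid at (279,209) px is centred between the fingers, and both finger sides are clear.

Call:
{"name": "apply_moves", "arguments": {
  "series": [
    {"x": 0,"y": 0.002,"z": 0.08,"wx": 0,"wy": 0,"wz": 0},
    {"x": -0.002,"y": 0.002,"z": 0.16,"wx": 0,"wy": 0,"wz": 0},
    {"x": -0.002,"y": 0.002,"z": 0.22,"wx": 0,"wy": 0,"wz": 0},
    {"x": -0.002,"y": 0.002,"z": 0.27,"wx": 0,"wy": 0,"wz": 0},
    {"x": -0.002,"y": 0.002,"z": 0.295,"wx": 0,"wy": 0,"wz": 0},
    {"x": -0.002,"y": 0.002,"z": 0.31,"wx": 0,"wy": 0,"wz": 0},
    {"x": -0.002,"y": 0.002,"z": 0.31,"wx": 0,"wy": 0,"wz": 0}
  ]
}}

```text
time: 2.07
tcp_pos: [0.5151, -0.1531, 0.0058]
tcp_rot: [-0.001, 0.707, 0.707, -0.0]
contact_force: [-0.4, 0.1, -1.0]
grip_width: 1.003
gripper_force: 0.0
```

Call:
{"name": "apply_moves", "arguments": {
  "series": [
    {"x": 0,"y": 0,"z": 0,"wx": 0,"wy": 0,"wz": 0},
    {"x": 0,"y": 0,"z": 0,"wx": 0,"wy": 0,"wz": 0},
    {"x": 0,"y": 0,"z": 0,"wx": 0,"wy": 0,"wz": 0},
    {"x": 0,"y": 0,"z": 0,"wx": 0,"wy": 0,"wz": 0},
    {"x": 0,"y": 0,"z": 0,"wx": 0,"wy": 0,"wz": 0},
    {"x": 0,"y": 0,"z": 0,"wx": 0,"wy": 0,"wz": 0},
    {"x": 0,"y": 0,"z": 0,"wx": 0,"wy": 0,"wz": 0},
    {"x": 0,"y": 0,"z": 0,"wx": 0,"wy": 0,"wz": 0},
    {"x": 0,"y": 0,"z": 0,"wx": 0,"wy": 0,"wz": 0},
    {"x": 0,"y": 0,"z": 0,"wx": 0,"wy": 0,"wz": 0}
  ],
  "grip": 0.5,
  "force": 25
}}

```text
time: 2.9
tcp_pos: [0.5162, -0.1525, 0.0069]
tcp_rot: [0.0, 0.707, 0.707, 0.0]
contact_force: [0.0, 0.3, 5.6]
grip_width: 0.612
gripper_force: 25.0
```

Call:
{"name": "apply_moves", "arguments": {
  "series": [
    {"x": 0,"y": 0,"z": -0.05,"wx": 0,"wy": 0,"wz": 0},
    {"x": 0,"y": 0,"z": -0.15,"wx": 0,"wy": 0,"wz": 0},
    {"x": 0,"y": 0,"z": -0.25,"wx": 0,"wy": 0,"wz": 0},
    {"x": 0,"y": 0,"z": -0.35,"wx": 0,"wy": 0,"wz": 0},
    {"x": 0.1,"y": 0.01,"z": -0.36,"wx": 0,"wy": 0,"wz": 0},
    {"x": 0.2,"y": 0.02,"z": -0.36,"wx": 0,"wy": 0,"wz": 0},
    {"x": 0.3,"y": 0.03,"z": -0.36,"wx": 0,"wy": 0,"wz": 0},
    {"x": 0.38,"y": 0.03,"z": -0.36,"wx": 0,"wy": 0,"wz": 0},
    {"x": 0.4,"y": 0.03,"z": -0.36,"wx": 0,"wy": 0,"wz": 0},
    {"x": 0.4,"y": 0.03,"z": -0.36,"wx": 0,"wy": 0,"wz": 0},
    {"x": 0.4,"y": 0.03,"z": -0.36,"wx": 0,"wy": 0,"wz": 0}
  ]
}}

```text
time: 3.82
tcp_pos: [0.5275, 0.0073, 0.1499]
tcp_rot: [-0.0, 0.706, 0.708, -0.0]
contact_force: [-0.1, -0.4, 0.0]
grip_width: 0.616
gripper_force: 25.0
```

```bash
python3 - <<'E'
from h import *
w,f=wrist("pics/d.png")
circ(w,.528,.107,.03,.08,.095)
s,r=to([.528,.107,.15])
t=(w-s["tcp_pos"])@r.as_matrix()
circ(t,0,0,.045,-.03,-.015)
k=(np.hypot(t[...,0],t[...,1])<.034)&(t[...,2]>-.03)&(t[...,2]<-.015)&(abs(t[...,1])<.02)
p=t[k];print(p.min(0),p.max(0)); A=np.c_[p[:,:2],np.ones(len(p))]; print(np.linalg.lstsq(A,p[:,2],rcond=None)[0])
E
```

```text
3514 ((0.5294735431671143, 0.10514171421527863), 0.020548919215798378) [0.52940075 0.10507485 0.0860254 ]
t 3.8667 pos [0.5276 0.0066 0.1501] F [-0.48 -0.32 -1.73] q [-0.2   0.02  1.92 -0.    1.21 -0.2 ]
rot [[-0.0004, 1.0, -0.0005], [1.0, 0.0004, -0.0004], [-0.0004, -0.0005, -1.0]] delta [2.509e-01 1.100e-03 1.000e-04]
12529 ((0.009242805652320385, 0.0003686230629682541), 0.04084933549165726) [ 0.00376331  0.00039575 -0.02167219]
[-0.02756804 -0.01999685 -0.02382938] [ 0.03091896  0.01998844 -0.01500113]
[ 0.01366635 -0.00063562 -0.0215847 ]
```

View pics/d.png

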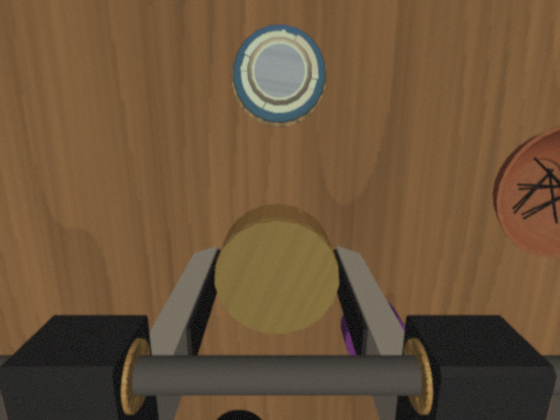

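The lid is gripped level in the fingers at (277,275) px. The jar neck is at (280,70) px, straight ahead.

```bash
python3 - <<'E'
from h import *
for i in range(2):
    w,f=wrist(); s=robot.get_state(); r=R.from_quat(s["tcp_rot"],scalar_first=True).as_matrix()
    t=(w-s["tcp_pos"])@r
    k=(np.hypot(t[...,0],t[...,1])<.036)&(abs(t[...,2]+.0217)<.0013)&(abs(t[...,1])<.012)
    p=t[k]
    b=[( p[abs(p[:,1]-y)<.001][:,0].min(), p[abs(p[:,1]-y)<.001][:,0].max()) for y in (-.01,-.005,0,.005,.01)]
    print(np.round(b,4).tolist(), np.mean(b))
    circ(t,.1,.001,.03,.055,.075); print(s["tcp_pos"])
E
```

```text
[[-0.0257, 0.0286], [-0.0274, 0.0293], [-0.0275, 0.03], [-0.0276, 0.0295], [-0.026, 0.0287]] 0.001203357080673801
3885 ((0.0987490713596344, 0.0017545378068462014), 0.024862704798579216) [0.09872138 0.00170657 0.06506925]
[0.52767858 0.00630944 0.15018902]
[[-0.0266, 0.0287], [-0.0281, 0.0293], [-0.0282, 0.03], [-0.0282, 0.0295], [-0.0259, 0.0285]] 0.0008909408920389352
3880 ((0.09888812154531479, 0.0016092010773718357), 0.02485751546919346) [0.09878896 0.0015645  0.06509122]
[0.52773533 0.00619897 0.15023018]
```

Call:
{"name": "apply_moves", "arguments": {
  "series": [
    {"x": 0.08,"y": 0.001,"z": 0.02,"wx": 0,"wy": 0,"wz": 0},
    {"x": 0.16,"y": 0.003,"z": 0.05,"wx": 0,"wy": 0,"wz": 0},
    {"x": 0.22,"y": 0.003,"z": 0.08,"wx": 0,"wy": 0,"wz": 0},
    {"x": 0.2455,"y": 0.003,"z": 0.11,"wx": 0,"wy": 0,"wz": 0},
    {"x": 0.2455,"y": 0.003,"z": 0.14,"wx": 0,"wy": 0,"wz": 0},
    {"x": 0.2455,"y": 0.003,"z": 0.16,"wx": 0,"wy": 0,"wz": 0},
    {"x": 0.2455,"y": 0.003,"z": 0.17,"wx": 0,"wy": 0,"wz": 0},
    {"x": 0.2455,"y": 0.003,"z": 0.17,"wx": 0,"wy": 0,"wz": 0}
  ]
}}

```text
time: 4.63
tcp_pos: [0.5283, 0.1044, 0.0813]
tcp_rot: [-0.001, 0.707, 0.707, -0.001]
contact_force: [0.9, 0.1, -1.1]
grip_width: 0.62
gripper_force: 25.0
```

Call:
{"name": "apply_moves", "arguments": {
  "series": [
    {"x": 0,"y": 0,"z": 0.004,"wx": 0,"wy": 0,"wz": 0},
    {"x": 0,"y": 0,"z": 0.008,"wx": 0,"wy": 0,"wz": 0},
    {"x": 0,"y": 0,"z": 0.012,"wx": 0,"wy": 0,"wz": 0},
    {"x": 0,"y": 0,"z": 0.012,"wx": 0,"wy": 0,"wz": 0}
  ]
}}

```text
time: 4.97
tcp_pos: [0.5298, 0.1051, 0.0793]
tcp_rot: [0.001, 0.707, 0.707, 0.0]
contact_force: [-2.4, -2.0, 5.3]
grip_width: 0.614
gripper_force: 25.0
```

```bash
python3 - <<'E'
from h import *
w,f=wrist("pics/e.png")
for i in range(3):
    s=robot.get_state(); print(s["tcp_pos"].round(4),s["contact_force"].round(2),s["torque"].round(3)); b=eyes.get_image("scene")
cv2.imwrite("pics/f.png",cv2.resize(b["frame"][130:220,240:380,::-1],None,fx=5,fy=5))
r=R.from_quat(s["tcp_rot"],scalar_first=True).as_matrix()
t=(w-s["tcp_pos"])@r
k=(np.hypot(t[...,0],t[...,1])<.025)&(t[...,2]<-.015)&(t[...,2]>-.03); p=t[k]
print(p.mean(0),np.linalg.lstsq(np.c_[p[:,:2],np.ones(len(p))],p[:,2],rcond=None)[0])
k=(np.hypot(t[...,0],t[...,1])<.06)&(t[...,2]<.03)&(t[...,2]>.02); p=t[k];print(k.sum(),p.min(0),p.max(0))
E
```

```text
[0.5298 0.1051 0.0793] [-2.44 -0.9   5.82] [-0.328  0.486  0.073]
[0.5298 0.1051 0.0793] [-2.99 -1.85  5.74] [-0.319  0.405  0.082]
[0.5298 0.1051 0.0793] [-2.18 -1.37  4.76] [-0.349  0.414  0.089]
[ 7.63083714e-04  1.76918823e-07 -2.17642963e-02] [-0.00575387  0.00073531 -0.02175991]
1699 [-0.00379589 -0.03258843  0.02099429] [0.03273488 0.03166139 0.0299927 ]
```

View pics/f.png

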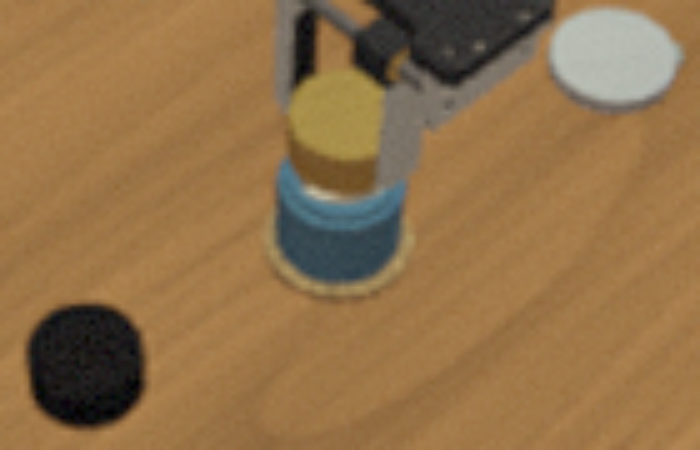

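Call:
{"name": "apply_moves", "arguments": {
  "series": [
    {"x": -0.001,"y": -0.0015,"z": 0.002,"wx": 0,"wy": 0,"wz": -0.035},
    {"x": -0.001,"y": -0.0015,"z": 0.002,"wx": 0,"wy": 0,"wz": -0.07},
    {"x": -0.001,"y": -0.001,"z": 0.002,"wx": 0,"wy": 0,"wz": -0.105},
    {"x": -0.001,"y": -0.001,"z": 0.002,"wx": 0,"wy": 0,"wz": -0.105}
  ]
}}

```text
time: 5.5
tcp_pos: [0.529, 0.105, 0.0774]
tcp_rot: [0.001, 0.629, 0.778, 0.0]
contact_force: [0.5, -0.5, -0.5]
grip_width: 0.613
gripper_force: 25.0
```

Call:
{"name": "apply_moves", "arguments": {
  "series": [
    {"x": 0,"y": 0,"z": 0.0025,"wx": 0,"wy": 0,"wz": 0},
    {"x": 0,"y": 0,"z": 0.005,"wx": 0,"wy": 0,"wz": 0},
    {"x": 0,"y": 0,"z": 0.005,"wx": 0,"wy": 0,"wz": 0}
  ]
}}

```text
time: 5.75
tcp_pos: [0.5292, 0.105, 0.0762]
tcp_rot: [0.001, 0.63, 0.777, 0.0]
contact_force: [-1.6, -1.2, 5.1]
grip_width: 0.615
gripper_force: 25.0
```

Call:
{"name": "apply_moves", "arguments": {
  "series": [
    {"x": 0,"y": 0,"z": 0,"wx": 0,"wy": 0,"wz": -0.035},
    {"x": 0,"y": 0,"z": 0,"wx": 0,"wy": 0,"wz": -0.07},
    {"x": 0,"y": 0.001,"z": 0,"wx": 0,"wy": 0,"wz": -0.105},
    {"x": 0,"y": 0.001,"z": 0,"wx": 0,"wy": 0,"wz": -0.105}
  ]
}}

```text
time: 6.08
tcp_pos: [0.5291, 0.1056, 0.0756]
tcp_rot: [-0.0, 0.545, 0.839, 0.0]
contact_force: [-3.8, 0.3, 5.3]
grip_width: 0.615
gripper_force: 25.0
```

```bash
cat >> h.py <<'E'
def lid():
    w,f=wrist(); s=robot.get_state(); M=R.from_quat(s["tcp_rot"],scalar_first=True).as_matrix()
    t=(w-s["tcp_pos"])@M
    k=(np.hypot(t[...,0],t[...,1])<.02)&(t[...,2]<-.01)&(t[...,2]>-.035); p=t[k]
    print("t",s["time"].__round__(2),"lidtop tool",np.linalg.lstsq(np.c_[p[:,:2],np.ones(len(p))],p[:,2],rcond=None)[0].round(4))
    k=(np.hypot(t[...,0],t[...,1])<.036)&(abs(t[...,2]-np.median(p[:,2]))<.0013)&(abs(t[...,1])<.012); p2=t[k]
    b=[( p2[abs(p2[:,1]-y)<.001][:,0].min(), p2[abs(p2[:,1]-y)<.001][:,0].max()) for y in (-.01,-.005,0,.005,.01)]
    print("cx",np.mean(b).round(4),"h above home %.4f"%(w[...,2][(np.hypot(t[...,0],t[...,1])<.02)&(t[...,2]<-.01)&(t[...,2]>-.035)].mean()-.09))
    print(s["tcp_pos"].round(4),s["contact_force"].round(2),s["torque"].round(3),"q6",s["q"][5].round(2))
E
python3 -c "
from h import *
lid()"
```

```text
t 6.13 lidtop tool [ 0.0062  0.0015 -0.0224]
cx -0.0002 h above home 0.0080
[0.5291 0.1056 0.0756] [-2.73  1.06  4.89] [ 0.098  0.331 -0.57 ] q6 -0.43
```

Call:
{"name": "apply_moves", "arguments": {
  "series": [
    {"x": 0,"y": 0,"z": 0,"wx": 0,"wy": 0,"wz": 0.03},
    {"x": 0,"y": 0,"z": 0,"wx": 0,"wy": 0,"wz": 0.05},
    {"x": 0,"y": 0,"z": 0,"wx": 0,"wy": 0,"wz": 0.05}
  ]
}}

```text
time: 6.38
tcp_pos: [0.5287, 0.1054, 0.0746]
tcp_rot: [0.0, 0.586, 0.81, -0.0]
contact_force: [0.3, -0.1, -0.8]
grip_width: 0.614
gripper_force: 25.0
```

```bash
python3 -c "
from h import *
lid()"
```

```text
t 6.43 lidtop tool [ 0.0062  0.0013 -0.0224]
cx -0.0002 h above home 0.0069
[0.5286 0.1054 0.0745] [ 0.33  0.04 -0.87] [ 0.015 -0.08  -0.044] q6 -0.33
```

Call:
{"name": "apply_moves", "arguments": {
  "series": [
    {"x": 0,"y": 0,"z": 0.0025,"wx": 0,"wy": 0,"wz": 0},
    {"x": 0,"y": 0,"z": 0.005,"wx": 0,"wy": 0,"wz": 0},
    {"x": 0,"y": 0,"z": 0.0065,"wx": 0,"wy": 0,"wz": 0},
    {"x": 0,"y": 0,"z": 0.0065,"wx": 0,"wy": 0,"wz": 0}
  ]
}}

```text
time: 6.77
tcp_pos: [0.5289, 0.1054, 0.0726]
tcp_rot: [0.0, 0.585, 0.811, -0.0]
contact_force: [-1.1, -0.6, 3.6]
grip_width: 0.616
gripper_force: 25.0
```

```bash
python3 -c "
from h import *
lid()"
```

```text
t 6.82 lidtop tool [ 0.0037  0.0032 -0.0224]
cx -0.0003 h above home 0.0050
[0.5289 0.1054 0.0726] [-1.87 -0.6   4.28] [-0.059  0.234  0.043] q6 -0.33
```

Call:
{"name": "apply_moves", "arguments": {
  "series": [
    {"x": 0,"y": 0,"z": 0,"wx": 0,"wy": 0,"wz": 0.035},
    {"x": 0,"y": 0,"z": 0.001,"wx": 0,"wy": 0,"wz": 0.07},
    {"x": 0,"y": 0,"z": 0.002,"wx": 0,"wy": 0,"wz": 0.105},
    {"x": 0,"y": 0,"z": 0.003,"wx": 0,"wy": 0,"wz": 0.14},
    {"x": 0,"y": 0,"z": 0.004,"wx": 0,"wy": 0,"wz": 0.175},
    {"x": 0,"y": 0,"z": 0.004,"wx": 0,"wy": 0,"wz": 0.175}
  ]
}}

```text
time: 7.32
tcp_pos: [0.5296, 0.1054, 0.0713]
tcp_rot: [0.001, 0.718, 0.696, 0.001]
contact_force: [0.0, -0.6, 3.4]
grip_width: 0.617
gripper_force: 25.0
```

```bash
python3 -c "
from h import *
lid()"
```

```text
t 7.37 lidtop tool [ 0.0075  0.0019 -0.0223]
cx -0.0001 h above home 0.0036
[0.5296 0.1054 0.0713] [ 0.76 -0.67  4.32] [-0.074 -0.111 -0.092] q6 0.01
```

Engaged and descending; continue.

Call:
{"name": "apply_moves", "arguments": {
  "series": [
    {"x": 0,"y": 0,"z": 0.001,"wx": 0,"wy": 0,"wz": 0.035},
    {"x": 0,"y": 0,"z": 0.002,"wx": 0,"wy": 0,"wz": 0.07},
    {"x": 0,"y": 0,"z": 0.003,"wx": 0,"wy": 0,"wz": 0.105},
    {"x": 0,"y": 0,"z": 0.004,"wx": 0,"wy": 0,"wz": 0.14},
    {"x": 0,"y": 0,"z": 0.005,"wx": 0,"wy": 0,"wz": 0.175},
    {"x": 0,"y": 0,"z": 0.005,"wx": 0,"wy": 0,"wz": 0.175}
  ]
}}

```text
time: 7.87
tcp_pos: [0.5296, 0.1055, 0.0693]
tcp_rot: [0.0, 0.828, 0.561, 0.001]
contact_force: [-0.3, 0.1, 5.1]
grip_width: 0.614
gripper_force: 25.0
```

```bash
python3 -c "
from h import *
lid()"
```

```text
t 7.92 lidtop tool [ 0.0078  0.0013 -0.0223]
cx 0.0002 h above home 0.0016
[0.5296 0.1055 0.0693] [1.06 0.1  4.62] [-0.067 -0.053 -0.132] q6 0.36
```

Call:
{"name": "apply_moves", "arguments": {
  "series": [
    {"x": 0,"y": 0,"z": 0.001,"wx": 0,"wy": 0,"wz": 0.035},
    {"x": 0,"y": 0,"z": 0.002,"wx": 0,"wy": 0,"wz": 0.07},
    {"x": 0,"y": 0,"z": 0.003,"wx": 0,"wy": 0,"wz": 0.105},
    {"x": 0,"y": 0,"z": 0.003,"wx": 0,"wy": 0,"wz": 0.14},
    {"x": 0,"y": 0,"z": 0.003,"wx": 0,"wy": 0,"wz": 0.175},
    {"x": 0,"y": 0,"z": 0.003,"wx": 0,"wy": 0,"wz": 0.175}
  ]
}}

```text
time: 8.42
tcp_pos: [0.5296, 0.1055, 0.0683]
tcp_rot: [0.0, 0.913, 0.409, 0.001]
contact_force: [0.7, 1.0, 5.6]
grip_width: 0.613
gripper_force: 25.0
```

```bash
python3 -c "
from h import *
lid()"
```

```text
t 8.47 lidtop tool [ 0.0022 -0.0005 -0.0223]
cx 0.0002 h above home 0.0006
[0.5296 0.1055 0.0683] [-0.63  0.03  5.7 ] [-0.013  0.022 -0.019] q6 0.71
```

Call:
{"name": "apply_moves", "arguments": {
  "series": [
    {"x": 0,"y": 0,"z": 0,"wx": 0,"wy": 0,"wz": 0.025},
    {"x": 0,"y": 0,"z": 0,"wx": 0,"wy": 0,"wz": 0.05},
    {"x": 0,"y": 0,"z": 0,"wx": 0,"wy": 0,"wz": 0.075},
    {"x": 0,"y": 0,"z": 0,"wx": 0,"wy": 0,"wz": 0.075}
  ]
}}

```text
time: 8.8
tcp_pos: [0.5296, 0.1055, 0.0683]
tcp_rot: [0.0, 0.94, 0.34, 0.001]
contact_force: [-0.7, 0.8, 6.3]
grip_width: 0.62
gripper_force: 25.0
```

```bash
python3 -c "
from h import *
lid()"
```

```text
t 8.85 lidtop tool [ 0.0025  0.0008 -0.0223]
cx 0.0003 h above home 0.0006
[0.5297 0.1056 0.0683] [-0.02  0.58  5.42] [ 0.049 -0.033 -0.035] q6 0.86
```

Call:
{"name": "apply_moves", "arguments": {
  "series": [
    {"x": 0,"y": 0,"z": 0,"wx": 0,"wy": 0,"wz": 0.025},
    {"x": 0,"y": 0,"z": 0,"wx": 0,"wy": 0,"wz": 0.05},
    {"x": 0,"y": 0,"z": 0,"wx": 0,"wy": 0,"wz": 0.075},
    {"x": 0,"y": 0,"z": 0,"wx": 0,"wy": 0,"wz": 0.075}
  ]
}}

```text
time: 9.18
tcp_pos: [0.5291, 0.1056, 0.0682]
tcp_rot: [0.0, 0.963, 0.269, 0.0]
contact_force: [-2.3, -0.3, 6.5]
grip_width: 0.615
gripper_force: 25.0
```

```bash
python3 -c "
from h import *
lid()"
```

```text
t 9.23 lidtop tool [ 0.0005  0.0009 -0.0225]
cx 0.0004 h above home 0.0006
[0.5291 0.1056 0.0682] [-1.32  1.16  7.55] [0.139 0.3   0.529] q6 1.01
```

Hard stop felt (0.5 N m). Release and retreat.

Call:
{"name": "apply_moves", "arguments": {
  "series": [
    {"x": 0,"y": 0,"z": -0.002,"wx": 0,"wy": 0,"wz": -0.02},
    {"x": 0,"y": 0,"z": -0.003,"wx": 0,"wy": 0,"wz": -0.02}
  ]
}}

```text
time: 9.4
tcp_pos: [0.5285, 0.1056, 0.0683]
tcp_rot: [-0.0, 0.957, 0.289, -0.0]
contact_force: [1.0, 0.4, -0.8]
grip_width: 0.613
gripper_force: 25.0
```

Call:
{"name": "apply_moves", "arguments": {
  "series": [
    {"x": 0,"y": 0,"z": 0,"wx": 0,"wy": 0,"wz": 0},
    {"x": 0,"y": 0,"z": 0,"wx": 0,"wy": 0,"wz": 0},
    {"x": 0,"y": 0,"z": 0,"wx": 0,"wy": 0,"wz": 0},
    {"x": 0,"y": 0,"z": 0,"wx": 0,"wy": 0,"wz": 0},
    {"x": 0,"y": 0,"z": 0,"wx": 0,"wy": 0,"wz": 0},
    {"x": 0,"y": 0,"z": 0,"wx": 0,"wy": 0,"wz": 0},
    {"x": 0,"y": 0,"z": 0,"wx": 0,"wy": 0,"wz": 0},
    {"x": 0,"y": 0,"z": 0,"wx": 0,"wy": 0,"wz": 0}
  ],
  "grip": 0.9
}}

```text
time: 10.07
tcp_pos: [0.5288, 0.1054, 0.0686]
tcp_rot: [-0.0, 0.958, 0.287, 0.0]
contact_force: [-0.3, 0.6, 0.6]
grip_width: 0.902
gripper_force: 0.0
```

Call:
{"name": "apply_moves", "arguments": {
  "series": [
    {"x": 0,"y": 0,"z": -0.04,"wx": 0,"wy": 0,"wz": 0},
    {"x": 0,"y": 0,"z": -0.1,"wx": 0,"wy": 0,"wz": 0},
    {"x": 0,"y": 0,"z": -0.18,"wx": 0,"wy": 0,"wz": 0},
    {"x": 0,"y": 0,"z": -0.22,"wx": 0,"wy": 0,"wz": 0},
    {"x": 0,"y": 0,"z": -0.22,"wx": 0,"wy": 0,"wz": 0},
    {"x": 0,"y": 0,"z": -0.22,"wx": 0,"wy": 0,"wz": 0}
  ]
}}

```text
time: 10.57
tcp_pos: [0.5292, 0.1054, 0.1571]
tcp_rot: [0.0, 0.958, 0.287, 0.001]
contact_force: [-0.6, 1.3, 0.1]
grip_width: 0.899
gripper_force: 0.0
```

```bash
python3 - <<'E'
from h import *
w,f=wrist("pics/g.png")
circ(w,.529,.1055,.04,.08,.098)
k=(np.hypot(w[...,0]-.529,w[...,1]-.1055)<.025)&(w[...,2]>.08)&(w[...,2]<.1);p=w[k]
print(np.linalg.lstsq(np.c_[p[:,:2],np.ones(len(p))],p[:,2],rcond=None)[0].round(3))
E
```

```text
5420 ((0.5289950966835022, 0.10519816726446152), 0.029450204223394394) [0.53050224 0.10598248 0.09043419]
[ 0.001 -0.     0.09 ]
```

View pics/g.png

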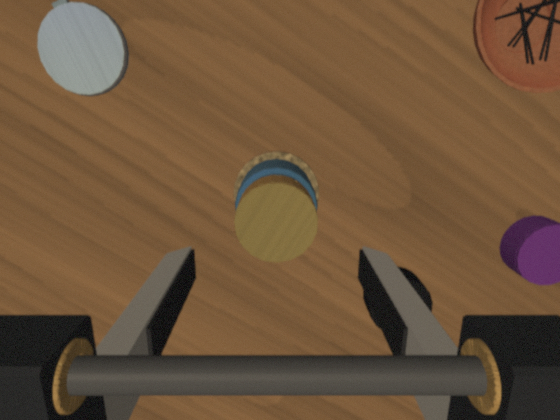

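The lid sits level on the jar at (277,220) px, with its top at 90 mm (home) and the gripper clear of it.

```bash
python3 -c "
from h import *
print(workorder.finish_job())"
```

```text
the job is handed in; nothing more can be done
None
```

The brass lid is screwed fully home on the blue jar and released. It sits level with its top at 90 mm, the bowl, soap dish and compact were not touched, and the job is handed in (no verdict was returned).

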